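# Tuck the flashing under the lapped shingle and hold it down

### The arm

A 7-joint arm with a two-finger parallel gripper is mounted at the origin on a cart in front of the work surface, level with it; the furniture and walls round the work are solid. World frame = base frame: x ahead of the robot, y to its left, z up, the work surface at z = 0. Lengths are in m, angles in rad, forces in N, time in s.
With the tool pointing down it reaches from about 0.4 to 0.9 m from the base axis. Payload 5.5 kg.
Tool frame: the origin (TCP) lies on the mounting face of the last link; the fingertips stand 178 mm ahead of it and the grasp point (between the pads) lies 159 mm ahead of it; z points along the fingers, y is the line along which they close (so a half turn about z gives the same grasp; the last joint's range is limited). The gripper opens to 92 mm and grips with 3 to 60 N. Pads are 19 mm wide; open, the fingers measure 130 mm over their backs; the gripper's body (75 mm by 190 mm) begins 47 mm behind the grasp point.
Start: joints at [-0.837, 0.501, -0.427, 1.55, 0.221, 1.138, -0.21], TCP at [0.295, 0.579, 0.405] pointing down, gripper open.
Joint ranges: [-2.88, 2.88], [-0.31, 2.03], [-1.54, 1.56], [0.2, 2.42], [-1.41, 4.55], [0.19, 2.02], [-2.57, 2.57]. Speed limits (rad/s): [2.57, 2.57, 3.14, 3.14, 3.14, 3.14, 3.14].

### API

Orientations are given as a 3x3 rotation matrix whose columns are the frame's x, y, z axes.
In Python, from plant import bot, vision, nets gives the robot as it stands.
- The arm moves only by the tool apply_moves, never from a script. Its argument "series" is text: rows parted by semicolons, each of 7 numbers parted by spaces: the turn, a rotation vector about the tool's x, y, z in rad, then the shift along the tool's x, y, z in cm, then the gripper's target within -1 to 1 (shut at 1, half-way at 0, fully open at -1). In form: rx ry rz tx ty tz fingers; .... A call has 1 to 10 rows; each row is the pose to reach, as a shift and turn from the pose commanded when the call began, along the tool's axes at that moment; what a row does not reach only later rows make up. A row lasts 1/8 s, in which the tool goes at most 62.5 mm and 10.7 degrees, less where a joint would pass 70% of its speed; a pose out of reach is approached as far as the arm can. A call with a gripper value outside its range is refused whole. The fingers move at their own pace and stop on an object; "newtons" is the grip in N (left out, the last holds). Time passes only in rows, so rows that repeat a pose let the fingers close. It gives the time, the measured TCP pose, the force, the opening and the grip force at its end, in the units of the state.
- bot.observe(): the state, without advancing time (a new reading comes with each control period).
- vision.snapshot(name): name is "scene" or "side" or "wrist"; returns (picture, depth): 480x640x3 uint8, blue, green, red; 480x640 float32, m along the optical axis (not along the pixel's ray), 0 where there is no reading.
- vision.camera_model(name): a dict with "vertical_fov" (degrees; the focal length in pixels is half the picture's height over the tangent of half this angle, whatever the lens; pixels are square), "cx", "cy" (the principal point, pixels), "T" (4x4, takes a point from camera to world coordinates). Camera axes: x right, y down, z forward; pixel columns grow to the right and rows downward; lengths in m; the calibration is good to about 2 mm. A picture is of the moment at which its call begins: read the wrist's pose just before it. camera_model takes no time and is no camera call; for the wrist camera it gives the pose at the moment of the call.
- bot.job_done(): hands the job in; it is judged then, once.
Trained networks look in the newest picture that a camera, given by its name, has taken for a name from the list of things; names that differ only in an ending like _2 or _b are one class to them, and where a whole thing is asked for, a point or a joint stands for the part that bears it (a point fixed in the world has none). Each returns a list of dicts, best first, with "score" (0 to 1); they miss things now and then, are a little off and sometimes report something else, mostly with a low value. They report only what shows in the picture. A call takes as long as a camera call.
- nets.masks_of(thing, camera): "mask" (480x640 bool, what is visible of it).
- nets.landmark_of(thing, camera): "at" ([x, y, z] in m, in the coordinates of the camera as it stood for that picture, good to about 4 mm: a listed point, or the origin of a listed thing).
The state is a dict: "t": time; "joint_pos": joint angles; "joint_velocities": joint speeds; "effort": joint torques, N m; "tcp_pos": TCP position; "tool_rot": TCP orientation; "force": force on the tool from outside, world axes, zero at the start; "wrist_torque": the same for the moment, N m; "finger_gap": opening from 0.0 (shut) to 1.0 (fully open); "grasp_force": force on a finger pad.
Only numpy, scipy, OpenCV 4.12 (cv2) and the standard library are available. Lean on these libraries where they do the work, as an engineer would, in place of code of your own. Each camera call takes 0.05 s, during which the arm holds its last target. There are 200 camera calls.

### The job

Take the thick dowel from its drilled stand and drop it end-down into the hole at the side of the sample roof panel, right to the bottom, so that the panel is pinned to the board beneath it. Then pick up the metal flashing strip by its standing seam, lay it in the gap between the lower shingles and slide its thin edge under the lapped shingle until it meets the batten, without lifting the shingle. Finish while still holding the strip by its seam and pressing it flat on the roof board, ready for nailing - do not let go.

Things in the scene. Friction and masses are not known exactly. Their poses are not given: they have to be found in the camera images.
- dowel_center (a point): centre of the registration dowel: plain round wooden rod, 12 mm in diameter, 80 mm long, chamfered ends, the thickest and tallest of three dowels upright in a small drilled wooden block; 25 mm of it sits loosely in its hole, so it stands 55 mm proud of the block. z runs up along the dowel; x and y are arbitrary
- dowel_stand: drilled wooden block, 88 mm long (y), 38 wide (x), 30 high, fixed to the bench; origin at the centre of its underside, below the thick dowel; y along the row of holes. Two thinner dowels are fixed in it 30 mm to either side and stand 27 and 20 mm proud; across x fingers have free room
- pin_hole (a point): centre of the mouth of the registration hole, 15 mm in diameter with a small chamfer, in the roof panel's bare side margin, the one nearer the robot; it goes down through the 12 mm panel and (14 mm in diameter) 16 mm into the assembly board below, 28 mm in all, so a dowel dropped home stands 52 mm proud; axes as for lap
- lap (a point): point on top of the roof board (30 mm above the bench), midway across the 88 mm wide gap between the two lower shingles, straight below the butt (near edge) of the lapped shingle. x points under the lapped shingle, the way the strip is slid; y to the left as seen along x; z up. The board's near edge is 81 mm before this point; a batten closes the opening 38 mm beyond it
- shingle (a joint): angle of the lapped shingle's loose tail, rad: 0 lying down, grows as its butt is lifted (0.1 rad: 4 mm at the butt); a weak spring and its weight hold it down. The shingle, 106 mm wide and 4 mm thick, rests on the 6 mm thick lower shingles at either side of the gap, so the opening below it is 6 mm high
- panel (a joint): how far the roof panel has slid on the assembly board along x of lap, m; 0 at the start. It lies loose between two cleats and slides when pushed with more than about 4 N, unless the dowel pins it (then up to 4 mm of play is left)
- strip_seam (a point): centre of the standing seam of the bare metal flashing strip: a solid upright rib 10 mm thick (x), 76 mm long (y), rising to 34 mm above the strip's underside, along its near edge. x points from the seam to the thin edge to be tucked, z up. This point is 17 mm above the underside and 87 mm before the thin edge
- strip_edge (a point): middle of the strip's thin edge, at its underside, 87 mm ahead of the seam's centre; axes as for strip_seam
- strip: the flashing strip, about 120 g: flat flange 92 mm deep (x), 76 mm wide (y), 2.5 mm thick, the seam along its near edge; it lies flat on the bench at the start. Origin under the centre of the flange, at the underside; x towards the thin edge, z up
- dowel: the registration dowel; origin at the centre of its lower end

How it is judged:
On the way, in this order (a step that is already met when the one before it is completed fails the run):
1. the dowel stands at the bottom of the registration hole and is let go (z of dowel_center in the frame of pin_hole below 0.017 m and horizontal distance between dowel_center and pin_hole below 0.008 m and angle between dowel's own z axis and vertical below 0.3 rad and contact force between the fingers and dowel below 0.05 N), for 0.3 s.
2. the strip's edge lies under the lapped shingle, home against the batten (x of strip_edge in the frame of lap between 0.032 and 0.045 m and z of strip_edge in the frame of lap between -0.004 and 0.004 m and y of strip_edge in the frame of lap between -0.012 and 0.012 m), for 0.2 s.
At the end, for the whole second after the job is handed in: Dowel at the bottom of its hole (within 5 mm), upright within 0.3 rad. Strip edge at least 32 of the possible 38 mm under the lapped shingle, square within 0.12 rad, flat on the roof board within 2 mm, still held (over 4 N) and pressed down with over 4 N; shingle down (below 0.03 rad) (z of dowel_center in the frame of pin_hole below 0.017 m and horizontal distance between dowel_center and pin_hole below 0.008 m and angle between dowel's own z axis and vertical below 0.3 rad and x of strip_edge in the frame of lap between 0.032 and 0.045 m and z of strip_edge in the frame of lap between -0.004 and 0.002 m and z of strip_seam in the frame of lap below 0.0195 m and angle between the x axis of strip and the x axis of lap, either way round below 0.12 rad and angle between strip's own z axis and vertical below 0.035 rad and contact force between strip and panel_c0 above 4 N and contact force between the fingers and strip above 4 N and value of joint shingle below 0.03 rad and linear speed of strip below 0.01 m/s and y of strip_edge in the frame of lap between -0.012 and 0.012 m); the arm keeps its last pose, push and grip.
It fails at once if the lapped shingle is lifted (over 0.12 rad, 5 mm at its butt) (value of joint shingle above 0.12 rad).
It fails at once if the roof panel is pushed away on its board (over 8 mm) (value of joint panel above 0.008 m or value of joint panel below -0.008 m).
It also fails if it takes over 54 s, if anything falls off the work surface, if the arm or the gripper's body presses on something with over 40 N, if the wrist force passes 120 N, or if a joint passes its speed limit or range.

## Working session

There is one attempt and no reset: what is moved stays moved. The work goes in short steps, Python scripts to look and compute and a tool call to move; the robot and the scene stay as the last step left them, time stands still between calls to the robot, and variables do not carry over. Pictures are saved under pics/ and viewed, at most 10 in all, crops included, and the job is handed in when it is done.

Besides the shell and the picture viewer there is one more tool, called after "Emit:" as a command line: name --argument value ..., lists and objects as JSON in quotes. apply_moves: Moves the arm, as the interface text tells. Its arguments: {"type":"object","properties":{"series":{"type":"string"},"newtons":{"type":"number"}},"required":["series"]}

```bash
ls; mkdir -p pics
cat > h.py <<'E'
import numpy as np, cv2
from plant import bot, vision, nets
np.set_printoptions(precision=4, suppress=True)
def cam(n):
    m=vision.camera_model(n); f=240/np.tan(np.radians(m["vertical_fov"])/2); return f,m["cx"],m["cy"],np.array(m["T"])
def cloud(n,depth,C=None):
    f,cx,cy,T=C or cam(n); v,u=np.mgrid[:480,:640]
    P=np.stack([(u-cx)/f*depth,(v-cy)/f*depth,depth],-1)
    W=P@T[:3,:3].T+T[:3,3]; W[depth<=0]=np.nan; return W
def lm(th,n,k=2):
    T=cam(n)[3]
    return [(round(d["score"],2),T[:3,:3]@np.array(d["at"])+T[:3,3]) for d in nets.landmark_of(th,n)[:k]]
def st():
    s=bot.observe(); print("t",round(s["t"],2),"tcp",np.array(s["tcp_pos"]),"F",np.array(s["force"]),"gap",s["finger_gap"],"gf",s["grasp_force"]); print(np.array(s["tool_rot"]));return s
E
python3 - <<'E'
from h import *
s=st()
for n in ("scene","side"):
    im,d=vision.snapshot(n); cv2.imwrite(f"pics/{n}0.png",im); np.savez(f"{n}0.npz",d=d,im=im)
    for th in ("dowel_center","dowel_stand","pin_hole","lap","strip_seam","strip_edge","strip"):
        print(n,th,lm(th,n))
E
```

```text
pics
t 0.0 tcp [0.2948 0.5789 0.4037] F [ 0.2661 -0.2282 -0.3339] gap 1.0008362397442787 gf 0.0
[[-0.8912  0.4536 -0.0009]
 [ 0.4536  0.8912 -0.0017]
 [ 0.0001 -0.002  -1.    ]]
scene dowel_center [(0.69, array([0.5569, 0.1548, 0.0452])), (0.53, array([0.529 , 0.0324, 0.0146]))]
scene dowel_stand [(0.58, array([0.5615, 0.1564, 0.0038]))]
scene pin_hole [(0.84, array([ 0.4148, -0.1171,  0.0296])), (0.68, array([ 0.5249, -0.0083,  0.0014]))]
scene lap [(0.72, array([ 0.4681, -0.2096,  0.0325]))]
scene strip_seam [(0.82, array([0.5321, 0.0356, 0.0149]))]
scene strip_edge [(0.77, array([ 0.5237, -0.0482, -0.0046])), (0.36, array([0.5326, 0.0381, 0.0172]))]
scene strip [(0.95, array([ 0.5247, -0.0044,  0.0004]))]
side dowel_center [(0.79, array([0.5583, 0.1547, 0.0467])), (0.51, array([ 0.4653, -0.214 ,  0.0274]))]
side dowel_stand [(0.93, array([0.5602, 0.1506, 0.0023]))]
side pin_hole [(0.8, array([ 0.4121, -0.116 ,  0.031 ]))]
side lap [(0.93, array([ 0.4695, -0.2139,  0.028 ]))]
side strip_seam [(0.58, array([0.5275, 0.0367, 0.0169]))]
side strip_edge [(0.89, array([ 0.5151, -0.0543, -0.0012]))]
side strip [(0.93, array([ 0.5243, -0.0063,  0.0008]))]
```

View pics/scene0.png

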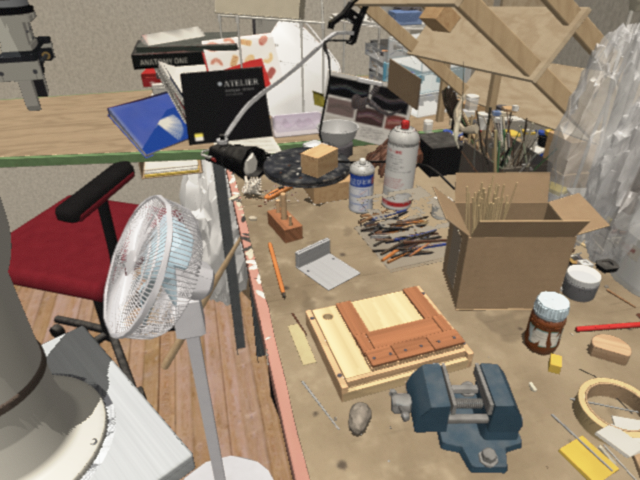

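View pics/side0.png

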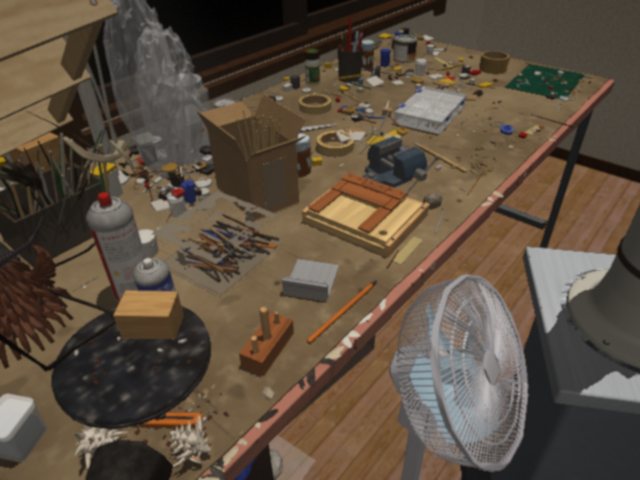

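The scene view shows the stand at (285,225), the strip at (328,265) and the panel at (390,340), with the vise at (465,410) beside it. The side view shows the same layout, and the fan and lamp stand near the arm's path. Next I'll build a height map to find the obstacles and refine the poses.

Run:
```python
from h import *
W=[];I=[]
for n in ("scene","side"):
    z=np.load(f"{n}0.npz"); w=cloud(n,z["d"]); W.append(w.reshape(-1,3)); I.append(z["im"].reshape(-1,3))
W=np.vstack(W);I=np.vstack(I)
# obstacles: coarse max-z grid, 5cm
ok=np.isfinite(W).all(1)&(W[:,2]<0.7);W=W[ok];I=I[ok]
xs=np.arange(0.1,1.0,.06); ys=np.arange(0.72,-0.5,-.06)
print("      "+" ".join(f"{x:4.2f}" for x in xs))
for y in ys:
    print(f"{y:5.2f} "+" ".join((lambda m: f"{100*np.percentile(W[m,2],99):4.0f}" if m.sum()>3 else "   .")((abs(W[:,0]-x)<.03)&(abs(W[:,1]-y)<.03)) for x in xs))
# ortho rendering 1px=1mm
m=(W[:,0]>.33)&(W[:,0]<.73)&(W[:,1]>-.36)&(W[:,1]<.24)&(W[:,2]<.2)
P=W[m];C=I[m];o=np.argsort(P[:,2]);P=P[o];C=C[o]
img=np.zeros((400,600,3),np.uint8)
for p,c in zip(P,C): cv2.circle(img,(int((.24-p[1])*1000),int((.73-p[0])*1000)),1,c.tolist(),-1)
cv2.imwrite("pics/top.png",img)
```

```text
0.10 0.16 0.22 0.28 0.34 0.40 0.46 0.52 0.58 0.64 0.70 0.76 0.82 0.88 0.94 1.00
 0.72    .    .  -23  -23  -23  -23    1    3    3    3   12   17   33   35   31   25
 0.66    .    .  -24  -23   33    1    1   -0   -1    0    4    9   13   35   35   29
 0.60    .    .    .   26   37   -0  -59  -57  -71    0   -3    1    5    9   36   36
 0.54    .    .   34   41   41  -71  -71  -71  -14    5  -39    .    0    7    7   35
 0.48    .    .   34   34  -71  -71  -71  -71    5   10   15   19   20    0    8   19
 0.42    .    .    .    .  -71  -71  -71  -71   -0    9    8    .   25   29   32   36
 0.36    .    .    .    .  -71  -71  -71  -71    5    9    8    8   18   29   30   37
 0.30    .    .   -0    8   10  -71  -71    0    4    8    8    8   22   26   38   38
 0.24    .    .    4   11   14    9   -1    1    0   12   12   12    8   20   39   24
 0.18    0    0    7   13   15   10    0    3    8   12   12   12    8   39   39   23
 0.12    0    0    9   15   15    1    1    4    8    0   11   12   17   41   11    8
 0.06    1    0    9   13   11    0    3    4    3    7    7   17   44   45   23   28
-0.00   29    0    .    .   -0    1    1    3    3    7    7   42   44   44   29   30
-0.06    2    0  -71  -72    0    3    0    0    7    8    8   43   43   40   33   36
-0.12    0    0  -71    0    2    4    4    3    0   17   19    7    7   37   41   41
-0.18    0    0   -1    0    3    4    4    4   17   19   19   19    9    8   36   40
-0.24    .    .    0    2    3    5    5    4   18   20   20   19   32   39   39   42
-0.30    .   -0    0    2    8    8    5    5   18   18   16   16   33   39   40   29
-0.36    .    0    1    0    8    8    8    0    9   18   18   16   27   31    .    2
-0.42   -0    0    1    1    1    8    8    2    3    2    2    1   17   18    .    .
-0.48    0    0    1    1    1    1    4    3    3    2    2    1    .    .    .    .
```

View pics/top.png

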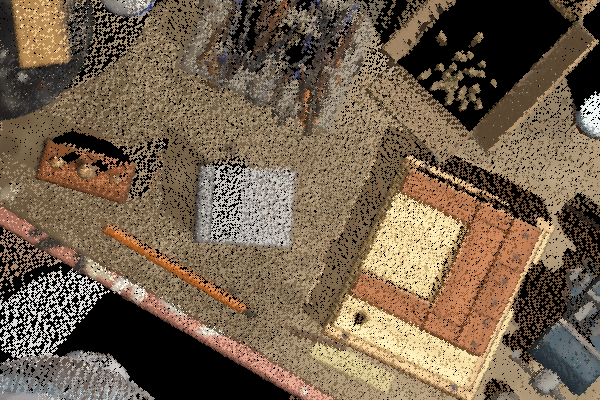

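The top-down render (1 mm/px) shows the stand at (87,172), the strip at (247,205) and the panel gap centred at (415,245). The pin hole is at (360,318), and lap x points to the lower right. The cardboard box and the vise keep clear of the working poses. I'll work out the stand axis and then move above the dowel.

```bash
cat >> h.py <<'E'
from scipy.spatial.transform import Rotation as Ro
def Rdown(ang):  # tool z down, tool y at world angle ang (deg)
    a=np.radians(ang); y=np.array([np.cos(a),np.sin(a),0]); z=np.array([0,0,-1.]); return np.stack([np.cross(y,z),y,z],1)
def plan(p,R):
    s=bot.observe(); R0=np.array(s["tool_rot"]); rv=Ro.from_matrix(R0.T@R).as_rotvec(); sh=R0.T@(np.array(p)-s["tcp_pos"])*100
    print("rv",rv,"sh cm",sh); return rv,sh
E
python3 - <<'E'
from h import *
for n in ("scene","side"):
    z=np.load(f"{n}0.npz"); w=cloud(n,z["d"])
    for th in("dowel_stand","dowel","strip"):
        L=nets.masks_of(th,n)
        for d in L[:2]:
            P=w[d["mask"]]; P=P[np.isfinite(P).all(1)]
            r=cv2.minAreaRect(((P[(P[:,2]>(.02 if th!="strip" else -1))&(P[:,2]<.04)][:,:2])*1000).astype(np.float32)) if len(P)>9 else None
            print(n,th,round(d["score"],2),len(P),np.nanmedian(P,0),"zmax",np.percentile(P[:,2],98),r)
            if th=="dowel":
                Q=P[(P[:,2]>.04)]; print("  shaft",np.median(Q,0),len(Q))
a=-21.7
plan([.50,.175,.40],Rdown(a)); print(np.array(bot.observe()["joint_pos"]))
T=cam("wrist")[3]; print(np.linalg.inv(np.r_[np.c_[np.array(bot.observe()["tool_rot"]),bot.observe()["tcp_pos"]],[[0,0,0,1]]])@T)
E
```

```text
scene dowel_stand 0.73 775 [0.5494 0.1317 0.0283] zmax 0.05209883388926215 ((559.7262573242188, 151.48641967773438), (89.89137268066406, 39.44776153564453), 73.96915435791016)
scene dowel 0.68 153 [0.5571 0.1496 0.0609] zmax 0.08512711513530587 ((556.9142456054688, 151.01559448242188), (8.404972076416016, 11.505974769592285), 36.2968635559082)
  shaft [0.5572 0.1498 0.0648] 134
scene strip 0.76 1792 [0.5223 0.0083 0.0037] zmax 0.035008164514852703 ((526.4864501953125, 6.298927307128906), (121.01940155029297, 80.7896728515625), 87.03937530517578)
scene strip 0.55 180 [0.5576 0.1499 0.0568] zmax 0.08514186079099405 ((604.093994140625, 207.73748779296875), (159.50067138671875, 14.29439926147461), 50.647674560546875)
side dowel_stand 0.87 1865 [0.5529 0.171  0.0293] zmax 0.05132489909941971 ((558.5394287109375, 155.4123992919922), (89.27011108398438, 39.90752410888672), 73.5235595703125)
side dowel 0.77 287 [0.5572 0.1588 0.0592] zmax 0.08584681901585507 ((563.6828002929688, 138.9058380126953), (13.278532981872559, 47.51998519897461), 15.327919960021973)
  shaft [0.5569 0.159  0.0665] 219
side strip 0.66 1693 [0.5219 0.0311 0.004 ] zmax 0.034997558915989234 ((529.4957275390625, -3.9951210021972656), (95.8699951171875, 88.95509338378906), 86.46400451660156)
rv [-0.      0.      1.4788] sh cm [-36.6245 -26.7242   0.4724]
[-0.8368  0.5009 -0.427   1.5504  0.2208  1.1383 -0.2103]
[[-0.0003 -0.9587 -0.2844  0.0766]
 [ 1.     -0.0002 -0.0001  0.0001]
 [ 0.0001 -0.2844  0.9587  0.0195]
 [ 0.      0.      0.      1.    ]]
```

Run:
```python
from h import *
plan([.559,.153,.38],Rdown(-16.3))
```

```text
rv [-0.      0.      1.3845] sh cm [-42.8806 -26.0089   2.4724]
```

Emit:
apply_moves --series "0 0 1.3845 -42.88 -26.0 2.4 -1;0 0 1.3845 -42.88 -26.0 2.4 -1;0 0 1.3845 -42.88 -26.0 2.4 -1;0 0 1.3845 -42.88 -26.0 2.4 -1;0 0 1.3845 -42.88 -26.0 2.4 -1;0 0 1.3845 -42.88 -26.0 2.4 -1;0 0 1.3845 -42.88 -26.0 2.4 -1;0 0 1.3845 -42.88 -26.0 2.4 -1;0 0 1.3845 -42.88 -26.0 2.4 -1;0 0 1.3845 -42.88 -26.0 2.4 -1"

```text
t: 2.35
tcp_pos: [0.5589, 0.1532, 0.3806]
tool_rot: [[0.281, 0.96, -0.0], [0.96, -0.281, 0.001], [0.0, -0.001, -1.0]]
force: [0.0, 2.5, -0.3]
finger_gap: 1.003
grasp_force: 0.0
```

Run:
```python
from h import *
s=st(); print(np.array(s["joint_pos"]))
C=cam("wrist"); im,d=vision.snapshot("wrist"); cv2.imwrite("pics/w1.png",im); np.savez("w1.npz",im=im,d=d)
w=cloud("wrist",d,C)
for th in("dowel_center","dowel_stand"): print(th,lm(th,"wrist"))
for D in nets.masks_of("dowel","wrist")[:2]:
    P=w[D["mask"]];P=P[np.isfinite(P).all(1)];Q=P[P[:,2]>P[:,2].max()-.008]; print(D["score"],len(P),P[:,2].max(),"top",Q.mean(0),(Q.max(0)+Q.min(0))/2,Q.max(0)-Q.min(0))
m=(w[...,2]>.02)&(w[...,2]<.035)&(abs(w[...,0]-.559)<.08)&(abs(w[...,1]-.153)<.08)
print(cv2.minAreaRect((w[m][:,:2]*1000).astype(np.float32)))
plan([.559,.153,.235],Rdown(-16.3))
```

```text
t 2.35 tcp [0.5589 0.1532 0.3806] F [ 0.0275  2.5159 -0.2764] gap 1.0034055037387952 gf 0.0
[[ 0.281   0.9597 -0.0005]
 [ 0.9597 -0.281   0.0005]
 [ 0.0004 -0.0006 -1.    ]]
[-0.3072  0.3672 -0.008   1.7688  0.0026  1.0059 -0.6009]
dowel_center [(0.75, array([0.5559, 0.1504, 0.0462]))]
dowel_stand [(0.86, array([0.5619, 0.1572, 0.0037])), (0.19, array([ 0.523 , -0.0075, -0.002 ]))]
0.81 436 0.08784857831657139 top [0.5599 0.1538 0.0847] [0.5597 0.153  0.0843] [0.0114 0.0119 0.0072]
((559.4738159179688, 152.8998260498047), (88.52859497070312, 38.03474807739258), 73.64959716796875)
rv [-0.0004 -0.0007  0.0033] sh cm [-0.1797  0.1254 14.5806]
```

View pics/w1.png

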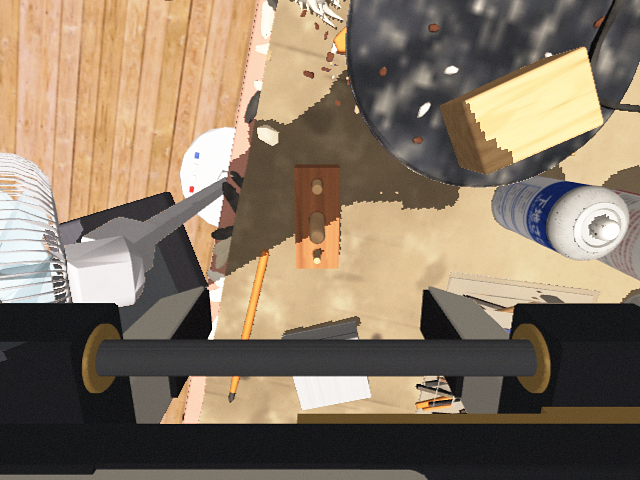

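The wrist view shows the stand at (317,217) with the thick dowel at about (317,225). The brick at (525,110) and the can at (590,225) are the nearest tall objects. I'll check how far they are from the gripper body's footprint.

Run:
```python
from h import *
z=np.load("w1.npz"); C=cam("wrist"); w=cloud("wrist",z["d"],C)
R=Rdown(-16.3); q=(w-np.array([.5597,.1532,0]))@R[:,:2]
for lo,hi in((.05,.1),(.1,.2)):
    m=(w[...,2]>lo)&(w[...,2]<hi)&(abs(q[...,0])<.06)&(abs(q[...,1])<.14)&(np.hypot(q[...,0],q[...,1])>.02)
    print(lo,m.sum(), q[m].min(0) if m.any() else "",q[m].max(0) if m.any() else "",  w[m][:,2].max() if m.any() else "")
plan([.5597,.1532,.237],R)
```

```text
0.05 2650 [-0.0309 -0.0047] [0.06 0.14] 0.09996009228015301
0.1 538 [0.0506 0.0948] [0.06   0.1215] 0.12310802200902515
rv [-0.0004 -0.0007  0.0033] sh cm [-0.1409  0.187  14.3806]
```

Emit:
apply_moves --series "0 0 0 -0.14 0.19 5 -1;0 0 0 -0.14 0.19 10 -1;0 0 0 -0.14 0.19 13 -1;0 0 0 -0.14 0.19 14.4 -1;0 0 0 -0.14 0.19 14.4 -1;0 0 0 -0.14 0.19 14.4 1;0 0 0 -0.14 0.19 14.4 1;0 0 0 -0.14 0.19 14.4 1;0 0 0 -0.14 0.19 14.4 1;0 0 0 -0.14 0.19 14.4 1" --newtons 25

```text
t: 3.8
tcp_pos: [0.5605, 0.1512, 0.2368]
tool_rot: [[0.281, 0.96, 0.0], [0.96, -0.281, 0.0], [0.0, 0.0, -1.0]]
force: [0.3, -0.1, -0.7]
finger_gap: 0.504
grasp_force: 0.0
```

Emit:
apply_moves --series "0 0 0 0.17 -0.13 0 1;0 0 0 0.17 -0.13 0 1;0 0 0 0.17 -0.13 0 1;0 0 0 0.17 -0.13 0 1;0 0 0 0.17 -0.13 0 1;0 0 0 0.17 -0.13 0 1"

```text
t: 4.55
tcp_pos: [0.5597, 0.1532, 0.2367]
tool_rot: [[0.281, 0.96, -0.0], [0.96, -0.281, -0.0], [-0.0, -0.0, -1.0]]
force: [-0.6, -0.1, -0.3]
finger_gap: 0.123
grasp_force: 25.0
```

Emit:
apply_moves --series "0 0 0 0 0 -6 1;0 0 0 0 0 -12.3 1;0 0 0 -30.06 -6.49 -12.3 1;0 0 0 -30.06 -6.49 -12.3 1;0 0 0 -30.06 -6.49 -12.3 1;0 0 0 -30.06 -6.49 -12.3 1;0 0 0 -30.06 -6.49 -12.3 1;0 0 0 -30.06 -6.49 -12.3 1;0 0 0 -30.06 -6.49 -12.3 1;0 0 0 -30.06 -6.49 -12.3 1"

```text
t: 5.8
tcp_pos: [0.4138, -0.1158, 0.3598]
tool_rot: [[0.278, 0.961, 0.0], [0.961, -0.278, 0.0], [0.0, 0.0, -1.0]]
force: [-0.3, 0.8, 0.0]
finger_gap: 0.123
grasp_force: 25.0
```

Run:
```python
from h import *
s=st(); print(np.array(s["joint_pos"]))
C=cam("wrist"); im,d=vision.snapshot("wrist"); cv2.imwrite("pics/w2.png",im); np.savez("w2.npz",im=im,d=d,T=C[3])
for th in("pin_hole","lap","dowel"): print(th,lm(th,"wrist"))
```

```text
t 5.8 tcp [ 0.4138 -0.1158  0.3598] F [-0.3061  0.7674  0.0247] gap 0.12258205720994755 gf 24.97143372776918
[[ 0.2781  0.9606  0.0004]
 [ 0.9606 -0.2781  0.0003]
 [ 0.0004  0.0003 -1.    ]]
[ 0.0791  0.1329  0.1416  2.1372 -0.0249  0.8727 -0.0463]
pin_hole [(0.8, array([ 0.4141, -0.1168,  0.0302]))]
lap [(0.6, array([ 0.4661, -0.2134,  0.0269]))]
dowel [(0.82, array([ 0.4171, -0.1147,  0.1272]))]
```

View pics/w2.png

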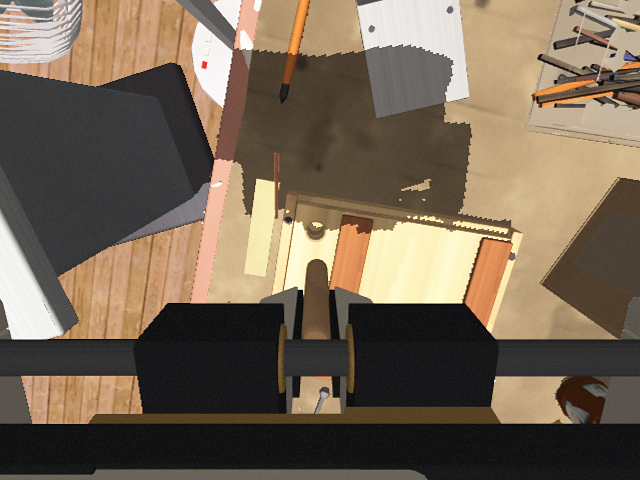

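The wrist view shows the hole mouth at about (316,231) and the lower end of the held dowel at about (316,265). The panel's near edge runs from (290,195) to (520,232). I'll fit the hole precisely and view an enlarged crop.

Run:
```python
from h import *
z=np.load("w2.npz"); f,cx,cy,_=cam("wrist"); T=z["T"]; C=(f,cx,cy,T); im=z["im"]; w=cloud("wrist",z["d"],C)
print("f",f)
sub=w[205:250,295:340,2]; print("panel z",np.nanmedian(sub))
zt=np.nanmedian(sub)
m=np.zeros((480,640),np.uint8); m[215:250,300:335]=(w[215:250,300:335,2]<zt-.003)
v,u=np.nonzero(m); print(len(u),u.min(),u.max(),v.min(),v.max())
for y in range(218,246): print(y," ".join(f"{int(round((w[y,x,2]-zt)*1000)):3d}" for x in range(302,332)))
cv2.imwrite("pics/w2c.png",cv2.resize(im[190:310,250:390],None,fx=5,fy=5,interpolation=cv2.INTER_CUBIC))
def toplane(u,v,zp):
    r=T[:3,:3]@np.array([(u-cx)/f,(v-cy)/f,1]); return T[:3,3]+r*(zp-T[2,3])/r[2]
for uv in((316,231),(316,225),(316,238),(309,231),(324,231)): print(uv,toplane(*uv,.03))
```

```text
f 397.45801830245625
panel z 0.03033329301759649
246 306 324 222 239
218   0   0   1   0   1   2   1   1   0  -1   1   0  -1   1   0  -1   0   0   1   0   0   0   0   0   0   1   2  -1  -1   1
219   1   0   0   0   0   0   1   0   0   1   0   0   0   0   1   0  -1   1   0   1   2   0  -1   1   1   0   1   0   0   0
220   0   0   0   0   0   0   0  -1   0   0   0   0   0   1   1   0   1  -1   0   1   0   1   0   0   1  -1   0  -1   0   0
221   0   1   0   1   1   1   0   1  -1   1   0   0   0   0   0   0   0   1   0   1   0   3   1   0   1  -1   0   0   0   0
222   1   0  -1   1   0   0  -1   1   1   0  -2  -2 -27 -28 -28  -1  -1   0  -1   0   0  -1  -1   1  -1  -1   1   0   2   1
223   0   0   1   0   0  -1   0   0  -1 -28 -27 -27 -28 -27 -28 -27 -28 -28  -1  -1   0   0   0   1   1   1   0   1   1  -1
224   0   0   0   0   0   0   0  -2 -27 -28 -28 -27 -28 -28 -29 -27 -28 -28 -27 -27   0  -1   0   0   1   0   0   0   1  -1
225   1  -1   0   0   1   0 -28 -28 -28 -28 -27 -28 -28 -28 -28 -26 -28 -27 -29 -28 -28  -1   1   0   1   0  -1   0   0   1
226  -1   0   1   0   0  -1 -28 -28 -29
[... 1925 characters left out ...]
 -2  -1   0   0   1
242   0   1  -1   1   1  -1   0  -1   1  -1   1   0  -1   0   0   1   0   0   1   0   0   0   0   1  -1   1   0   1   0   0
243   1   0  -1   0   0   1   2  -1   0   1   1   0   1   0   0  -1   1  -1   0   1   0   1  -1   1   0   0   1   0   1  -1
244   0  -1   0   1   0   1   1   2   2   0  -1   0   1   0   0   0   0   1   1   0   0   0   0   1   1   0   0   0   0   1
245   1   0   0   0   0  -1  -1   1  -1   1   0   0   0   0   0   0   0  -1  -1   0   1  -1   0   1  -1   0   0   1   2   2
(316, 231) [ 0.413  -0.1204  0.03  ]
(316, 225) [ 0.4144 -0.1156  0.03  ]
(316, 238) [ 0.4114 -0.1261  0.03  ]
(309, 231) [ 0.4076 -0.1188  0.03  ]
(324, 231) [ 0.4192 -0.1222  0.03  ]
```

View pics/w2c.png

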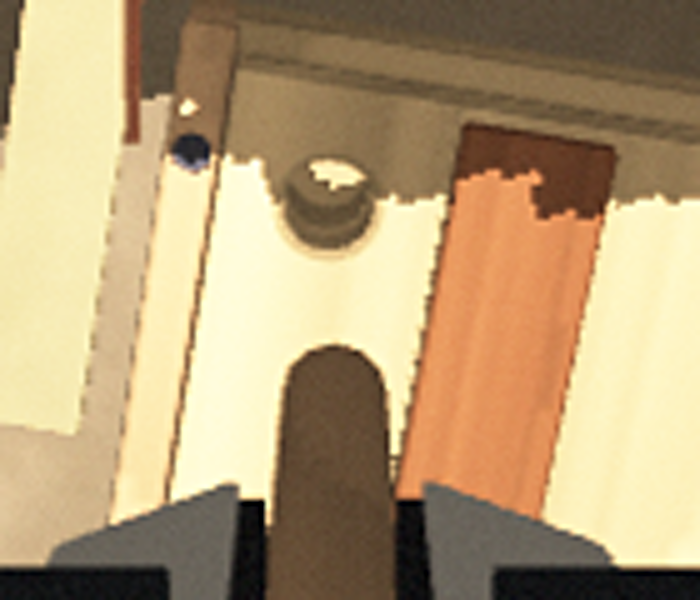

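Run:
```python
from h import *
z=np.load("w2.npz"); f,cx,cy,_=cam("wrist"); T=z["T"]; w=cloud("wrist",z["d"],(f,cx,cy,T)); Ti=np.linalg.inv(T)
def proj(p): q=Ti[:3,:3]@p+Ti[:3,3]; return np.array([f*q[0]/q[2]+cx,f*q[1]/q[2]+cy])
tcp=np.array([.4138,-.1158]); zb=.3598-.159-(.078-.005)+.0003
for r,dz in((.006,.0015),(.005,0)):
    c=np.array([proj(np.r_[tcp+r*np.array([np.cos(a),np.sin(a)]),zb+dz]) for a in np.linspace(0,6.28,60)]); print(r,"pred u",c[:,0].min(),c[:,0].max(),"v",c[:,1].min(),c[:,1].max())
d=z["d"]
for y in (257,258,259,260,261,262,264,267,270,275,280):
    r=w[y,295:340,2]; k=np.nonzero(r>.09)[0]+295; print(y,k.min() if len(k) else None,k.max() if len(k) else None,len(k))
# hole fit: least squares circle on rim boundary z<-1.5mm
m=np.zeros((480,640),np.uint8); m[216:246,298:336]=w[216:246,298:336,2]<.0303-.0025
m=cv2.morphologyEx(m,cv2.MORPH_OPEN,np.ones((2,2),np.uint8))
c=max(cv2.findContours(m,0,cv2.CHAIN_APPROX_NONE)[0],key=cv2.contourArea); e=cv2.fitEllipse(c); print(e)
r=T[:3,:3]@np.array([(e[0][0]-cx)/f,(e[0][1]-cy)/f,1]); print(T[:3,3]+r*(.0295-T[2,3])/r[2])
```

```text
0.006 pred u 304.42238210262224 325.71351296463433 v 257.96866898306234 278.0085350455992
0.005 pred u 306.25913610617374 323.88913733972635 v 258.80018681085323 275.4046697061707
257 None None 0
258 None None 0
259 314 319 6
260 311 322 12
261 310 323 14
262 309 324 16
264 307 325 19
267 306 326 21
270 306 327 22
275 305 327 23
280 305 327 22
((316.12115478515625, 231.50270080566406), (16.483232498168945, 17.50146484375), 89.88716888427734)
[ 0.413  -0.121   0.0295]
```

Emit:
apply_moves --series "0 0 0 -0.45 -0.1 5 1;0 0 0 -0.45 -0.1 8.0 1;0 0 0 -0.45 -0.1 8.0 1;0 0 0 -0.45 -0.1 8.0 1;0 0 0 -0.45 -0.1 8.0 1"

```text
t: 6.62
tcp_pos: [0.4117, -0.1212, 0.281]
tool_rot: [[0.28, 0.96, 0.003], [0.96, -0.28, -0.0], [0.0, 0.003, -1.0]]
force: [0.4, -0.4, -0.8]
finger_gap: 0.119
grasp_force: 25.0
```

Run:
```python
from h import *
s=st()
C=cam("wrist"); im,d=vision.snapshot("wrist"); np.savez("w3.npz",im=im,d=d,T=C[3]); T=C[3];f,cx,cy,_=C; w=cloud("wrist",d,C); Ti=np.linalg.inv(T)
def proj(p): q=Ti[:3,:3]@p+Ti[:3,3]; return np.array([f*q[0]/q[2]+cx,f*q[1]/q[2]+cy])
tcp=np.array(s["tcp_pos"]); 
def circ(xy,z,r): return np.array([proj(np.r_[xy+r*np.array([np.cos(a),np.sin(a)]),z]) for a in np.linspace(0,6.28,60)])
print("pred dowel end",circ(tcp[:2],tcp[2]-.232,.006).mean(0), circ(tcp[:2],tcp[2]-.232,.0055).min(0),"pred hole",circ(tcp[:2],.0303,.0075).mean(0),circ(tcp[:2],.0303,.0075).min(0))
big=cv2.resize(im[170:290,245:385],None,fx=5,fy=5,interpolation=cv2.INTER_CUBIC)
for xy,z,r,c in((tcp[:2],.0303,.0075,(0,0,255)),(tcp[:2],tcp[2]-.232,.006,(255,0,0))):
    cv2.polylines(big,[(((circ(xy,z,r)-[245,170]+.5)*5)).astype(int)],True,c,1)
cv2.imwrite("pics/w3c.png",big)
```

```text
t 6.62 tcp [ 0.4117 -0.1212  0.281 ] F [ 0.3678 -0.3542 -0.7606] gap 0.1189713231475693 gf 24.97144063585438
[[ 0.2804  0.9599  0.0027]
 [ 0.9599 -0.2804 -0.0004]
 [ 0.0004  0.0027 -1.    ]]
pred dowel end [314.2493 266.8133] [304.3988 257.7075] pred hole [314.3342 256.3619] [301.909  244.7453]
```

View pics/w3c.png

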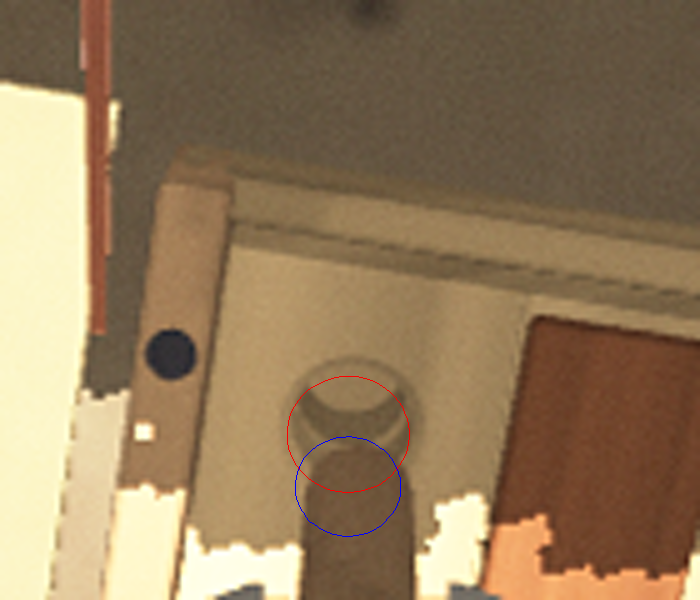

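The crop shows the hole ring centred at about (354,422) and the dowel end at about (358,495). The red circle, the spot below the dowel, corrects to about (357,442). The dowel therefore has to move about 2.5 mm toward the top of the image.

Emit:
apply_moves --series "0 0 0 0.26 -0.04 0 1;0 0 0 0.26 -0.04 0 1;0 0 0 0.26 -0.04 0 1;0 0 0 0.26 -0.04 0 1"

```text
t: 7.18
tcp_pos: [0.4111, -0.1185, 0.2797]
tool_rot: [[0.281, 0.96, -0.0], [0.96, -0.281, 0.0], [0.0, -0.0, -1.0]]
force: [-0.3, -0.1, -0.4]
finger_gap: 0.123
grasp_force: 25.0
```

```bash
cat > look.py <<'E'
from h import *
from scipy.optimize import minimize
s=st()
C=cam("wrist"); im,d=vision.snapshot("wrist"); T=C[3];f,cx,cy,_=C; w=cloud("wrist",d,C); Ti=np.linalg.inv(T)
tcp=np.array(s["tcp_pos"]); R=np.array(s["tool_rot"]); e=tcp+R[:,2]*.232
# dowel silhouette: z>dowel end-1mm, local coords (tool x,y) about tcp
q=(w-e)@R
dw=(w[...,2]>e[2]-.002)&(w[...,2]<e[2]+.012)&(abs(q[...,0])<.012)&(abs(q[...,1])<.012)
Q=q[dw]; print("dowel near-end pts",len(Q),"x max",np.percentile(Q[:,0],98),"y mid",(np.percentile(Q[:,1],1)+np.percentile(Q[:,1],99))/2,"zend",np.percentile(w[dw][:,2],2),"pred",e[2])
h=(w[...,2]<.0265)&(w[...,2]>0)&(abs(q[...,0])<.016)&(abs(q[...,1])<.016)
v,u=np.nonzero(h)
# back-project these pixels on z=.0285 plane
r=np.stack([(u-cx)/f,(v-cy)/f,np.ones(len(u))],1)@T[:3,:3].T; P=T[:3,3]+r*((.0285-T[2,3])/r[:,2])[:,None]; L=(P-e)@R
xs=L[:,0]; print("hole n",len(L),"x",xs.min(),xs.max(),"y",L[:,1].min(),L[:,1].max())
# circle fit on left/right/top outline, rows by tool x
px=.0007
pts=[]
for vv in range(v.min(),v.max()+1):
    k=L[v==vv]
    if len(k)>3: pts+= [k[k[:,1].argmin(),:2]-[0,px/2],k[k[:,1].argmax(),:2]+[0,px/2]]
pts=np.array(pts); 
pts=pts[np.argsort(-pts[:,0])]
for n in(10,16,24,len(pts)):
    p=pts[:n]; A=np.c_[2*p,np.ones(len(p))]; c=np.linalg.lstsq(A,(p**2).sum(1),rcond=None)[0]; print(n,"circle centre tool xy mm",c[:2]*1e3,"r",np.sqrt(c[2]+c[0]**2+c[1]**2)*1e3)
E
python3 look.py
```

```text
t 7.17 tcp [ 0.4111 -0.1185  0.2797] F [-0.2575 -0.0892 -0.3881] gap 0.1230024920780235 gf 24.971172589575872
[[ 0.2807  0.9598 -0.    ]
 [ 0.9598 -0.2807  0.    ]
 [ 0.     -0.0001 -1.    ]]
dowel near-end pts 110 x max 0.006577565510058327 y mid 0.0007317572504937559 zend 0.051575286924995085 pred 0.04772194975424435
hole n 287 x -0.005804503856301039 0.022103046525525836 y -0.015317870596774471 0.008476528785804007
10 circle centre tool xy mm [-1.7789  1.692 ] r 7.760162962103671
16 circle centre tool xy mm [-1.6103  1.691 ] r 7.61887707129102
24 circle centre tool xy mm [-1.109   1.6917] r 7.254397278357873
32 circle centre tool xy mm [-1.0888  1.6934] r 7.242753454050617
```

Emit:
apply_moves --series "0 0 0 -0.13 0.09 0.8 1;0 0 0 -0.13 0.09 1.3 1;0 0 0 -0.13 0.09 1.3 1;0 0 0 -0.13 0.09 1.5 1;0 0 0 -0.13 0.09 1.8 1;0 0 0 -0.13 0.09 2.0 1;0 0 0 -0.13 0.09 2.2 1;0 0 0 -0.13 0.09 2.2 1"

```text
t: 8.22
tcp_pos: [0.4116, -0.12, 0.2576]
tool_rot: [[0.281, 0.96, -0.0], [0.96, -0.281, 0.0], [0.0, -0.0, -1.0]]
force: [0.2, -1.5, -0.3]
finger_gap: 0.121
grasp_force: 25.0
```

Emit:
apply_moves --series "0 0 0 0 0 0.4 1;0 0 0 0 0 0.8 1;0 0 0 0 0 1.2 1;0 0 0 0 0 1.6 1;0 0 0 0 0 2.0 1;0 0 0 0 0 2.0 1"

```text
t: 8.98
tcp_pos: [0.4115, -0.12, 0.2373]
tool_rot: [[0.281, 0.96, -0.001], [0.96, -0.281, 0.0], [-0.0, -0.001, -1.0]]
force: [0.5, -0.4, -0.7]
finger_gap: 0.128
grasp_force: 25.0
```

Emit:
apply_moves --series "0 0 0 0 0 0.3 1;0 0 0 0 0 0.3 1;0 0 0 0 0 0.3 -1;0 0 0 0 0 0.3 -1;0 0 0 0 0 0.3 -1;0 0 0 0 0 0.3 -1;0 0 0 0 0 0.3 -1;0 0 0 0 0 -4 -1;0 0 0 0 0 -10 -1;0 0 0 0 0 -12.3 -1"

```text
t: 10.22
tcp_pos: [0.4125, -0.1203, 0.3639]
tool_rot: [[0.281, 0.96, 0.005], [0.96, -0.281, -0.001], [0.001, 0.005, -1.0]]
force: [0.5, 1.1, -0.9]
finger_gap: 0.939
grasp_force: 0.0
```

Run:
```python
from h import *
s=st()
C=cam("wrist"); im,d=vision.snapshot("wrist"); w=cloud("wrist",d,C); cv2.imwrite("pics/w4.png",im)
for th in("dowel_center","pin_hole","lap"): print(th,lm(th,"wrist"))
for D in nets.masks_of("dowel","wrist")[:1]:
    P=w[D["mask"]];P=P[np.isfinite(P).all(1)];Q=P[P[:,2]>P[:,2].max()-.008]; print(D["score"],len(P),P[:,2].max(),"top",(Q.max(0)+Q.min(0))/2)
# view pose over strip: camera looking, tcp above strip
plan([.527,.0,.38],Rdown(-97)); plan([.527,0,.38],Rdown(83)); print(np.array(s["joint_pos"]))
```

```text
t 10.22 tcp [ 0.4125 -0.1203  0.3639] F [ 0.4965  1.1432 -0.9076] gap 0.938785826079825 gf 0.0
[[ 0.2808  0.9597  0.005 ]
 [ 0.9598 -0.2808 -0.0008]
 [ 0.0006  0.005  -1.    ]]
dowel_center [(0.57, array([ 0.4138, -0.1243,  0.0415]))]
pin_hole [(0.98, array([ 0.4152, -0.1187,  0.0276])), (0.22, array([ 0.5255, -0.0057, -0.0019]))]
lap [(0.74, array([ 0.4673, -0.2133,  0.0244]))]
0.89 464 0.08445609118121739 top [ 0.4117 -0.1194  0.0805]
rv [-0.001   0.0009  1.4086] sh cm [14.7549  7.7516 -2.0146]
rv [-0.0009 -0.001  -1.733 ] sh cm [14.7549  7.7516 -2.0146]
[ 0.0755  0.125   0.1568  2.1354 -0.0257  0.8778 -0.0372]
```

Emit:
apply_moves --series "0 0 -1.733 14.75 7.75 -2 -1;0 0 -1.733 14.75 7.75 -2 -1;0 0 -1.733 14.75 7.75 -2 -1;0 0 -1.733 14.75 7.75 -2 -1;0 0 -1.733 14.75 7.75 -2 -1;0 0 -1.733 14.75 7.75 -2 -1;0 0 -1.733 14.75 7.75 -2 -1;0 0 -1.733 14.75 7.75 -2 -1;0 0 -1.733 14.75 7.75 -2 -1;0 0 -1.733 14.75 7.75 -2 -1"

```text
t: 11.72
tcp_pos: [0.5268, -0.0003, 0.3785]
tool_rot: [[-0.993, 0.119, -0.004], [0.119, 0.993, 0.001], [0.004, 0.0, -1.0]]
force: [-0.4, 0.4, 0.1]
finger_gap: 1.003
grasp_force: 0.0
```

Run:
```python
from h import *
s=st();print(np.array(s["joint_pos"]))
C=cam("wrist"); im,d=vision.snapshot("wrist"); w=cloud("wrist",d,C); cv2.imwrite("pics/w5.png",im); np.savez("w5.npz",im=im,d=d,T=C[3])
for th in("strip_seam","strip_edge","strip","lap","pin_hole"): print(th,lm(th,"wrist",1))
for D in nets.masks_of("strip","wrist")[:1]:
    P=w[D["mask"]];P=P[np.isfinite(P).all(1)]; print(D["score"],len(P))
    F=P[P[:,2]<.008]; S=P[P[:,2]>.029]
    for X in(F,S):
        r=cv2.minAreaRect((X[:,:2]*1000).astype(np.float32)); print(len(X),np.median(X[:,2]),r)
```

```text
t 11.72 tcp [ 0.5268 -0.0003  0.3785] F [-0.4181  0.4285  0.0664] gap 1.0030748162624745 gf 0.0
[[-0.9929  0.119  -0.004 ]
 [ 0.119   0.9929  0.0005]
 [ 0.004   0.     -1.    ]]
[ 0.1095  0.2877 -0.1888  1.8909  0.0635  0.9727  1.3438]
strip_seam [(0.67, array([ 0.4124, -0.1248,  0.0417]))]
strip_edge [(0.86, array([ 0.5233, -0.0534, -0.0025]))]
strip [(0.59, array([ 0.5216, -0.0066,  0.0031]))]
lap [(0.76, array([ 0.4664, -0.2155,  0.0283]))]
pin_hole [(0.71, array([ 0.413 , -0.1164,  0.0312]))]
0.91 8624
7365 0.002898716806940538 ((530.4713745117188, -6.045654296875), (96.51069641113281, 87.74028015136719), 86.26777648925781)
1077 0.03436160835901597 ((526.79443359375, 34.13165283203125), (10.159134864807129, 75.45191955566406), 86.37268829345703)
```

View pics/w5.png

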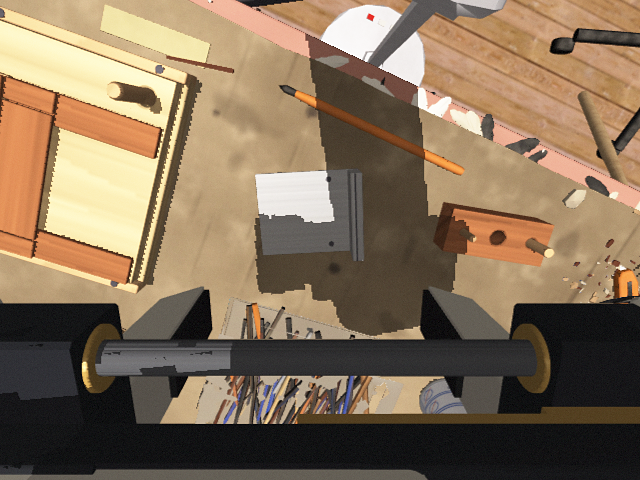

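The wrist view shows the dowel standing in the panel hole at (130,92). The strip is at (305,212) with its seam on the right at (355,215), and the gap is at (105,195). Next I'll fit the gap rectangle to get the lap frame and plan the seam grasp.

```bash
cat > gap.py <<'E'
from h import *
def gap(w,seed):
    m=((w[...,2]>.0265)&(w[...,2]<.0333)).astype(np.uint8); m=cv2.morphologyEx(m,cv2.MORPH_OPEN,np.ones((3,3),np.uint8))
    n,l=cv2.connectedComponents(m,connectivity=4)
    i=np.nanargmin(np.where(m>0,np.hypot(w[...,0]-seed[0],w[...,1]-seed[1]),9)); k=l.flat[i]
    P=w[l==k]; r=cv2.minAreaRect((P[:,:2]*1000).astype(np.float32))
    # robust: percentiles in frame at lap guess angle, scanning angle for min extents
    best=min(((np.ptp(np.percentile(P[:,:2]@np.array([np.cos(a),np.sin(a)]),[1.5,98.5]))+np.ptp(np.percentile(P[:,:2]@np.array([-np.sin(a),np.cos(a)]),[1.5,98.5]))),a) for a in np.radians(np.arange(45,80,.25)))
    a=best[1]; ex=-np.array([np.cos(a),np.sin(a)]); ey=np.array([-ex[1],ex[0]]); X=np.percentile(P[:,:2]@ex,[.7,99.3]); Y=np.percentile(P[:,:2]@ey,[.7,99.3])
    print(len(P),r,"lapx deg",np.degrees(np.arctan2(ex[1],ex[0])),"ext",np.ptp(X),np.ptp(Y),"lap",ex*X[1]+ey*Y.mean(),"z",np.median(P[:,2]))
if __name__=="__main__":
    z=np.load("w5.npz"); f,cx,cy,_=cam("wrist"); gap(cloud("wrist",z["d"],(f,cx,cy,z["T"])),(.49,-.17))
    for n in("scene","side"): gap(cloud(n,np.load(n+"0.npz")["d"]),(.49,-.17))
    plan([.5268,.0335,.25],Rdown(86.4))
E
python3 gap.py
```

```text
21773 ((451.3612365722656, -188.6682891845703), (142.2267303466797, 184.3849639892578), 64.32926177978516) lapx deg -114.00000000000001 ext 0.13021864119653204 0.1615424218948711 lap [ 0.4152 -0.2422] z 0.030365166820606915
1740 ((487.11480712890625, -172.94705200195312), (73.27465057373047, 88.4211196899414), 64.3603286743164) lapx deg -114.25 ext 0.07091755862660588 0.08705311410458771 lap [ 0.4725 -0.2054] z 0.030705160840851786
1272 ((473.7153015136719, -176.0939483642578), (93.857421875, 107.11202239990234), 64.58470153808594) lapx deg -113.25000000000001 ext 0.0909426968493294 0.10023477897737659 lap [ 0.4587 -0.2181] z 0.02996817341336072
rv [ 0.    -0.001 -0.06 ] sh cm [ 0.4529  3.3375 13.0161]
```

```bash
cat > gap2.py <<'E'
from h import *
a=np.radians(-114.3); ex=np.array([np.cos(a),np.sin(a)]); ey=np.array([-ex[1],ex[0]]); O=np.array([.468,-.213])
def step(t,z,lo,hi,th,sgn):
    # threshold crossing minimising misclassification
    k=(t>lo)&(t<hi); t=t[k];h=(z[k]>th) if sgn>0 else (z[k]<th)
    c=np.arange(lo,hi,.0002); e=[((t<x)&h).sum()+((t>=x)&~h).sum() for x in c]; return c[int(np.argmin(e))],len(t)
def run(w,tag):
    P=w.reshape(-1,3);P=P[np.isfinite(P).all(1)]; q=P[:,:2]-O; x=q@ex;y=q@ey;z=P[:,2]
    for nm,lo,hi in (("",-.03,.03),("R",-.035,-.005),("L",.005,.035)):
        k=(y>lo)&(y<hi); print(tag,nm,"butt",step(x[k],z[k],-.02,.02,.0345,1),"near",step(-x[k],z[k],.06,.1,.026,-1),end=" ")
    for nm,lo,hi in(("",-.07,-.012),("n",-.07,-.045),("f",-.035,-.012)):
        k=(x>lo)&(x<hi); print(nm,"L",step(y[k],z[k],.03,.056,.0333,1),"R",step(-y[k],z[k],.03,.056,.0333,1),end=" ")
    print()
if __name__=="__main__":
    f,cx,cy,_=cam("wrist")
    for n in("w5","w2"):
        z=np.load(n+".npz"); run(cloud("wrist",z["d"],(f,cx,cy,z["T"])),n)
    for n in("scene","side"): run(cloud(n,np.load(n+"0.npz")["d"]),n)
E
python3 gap2.py
```

```text
w5  butt (np.float64(0.0009999999999998725), 4177) near (np.float64(0.07899999999999988), 3853) w5 R butt (np.float64(0.0005999999999998749), 2199) near (np.float64(0.07939999999999989), 2024) w5 L butt (np.float64(0.0011999999999998713), 1976) near (np.float64(0.07859999999999989), 1829)  L (np.float64(0.04319999999999992), 2187) R (np.float64(0.04519999999999991), 2310) n L (np.float64(0.04439999999999991), 930) R (np.float64(0.04459999999999991), 980) f L (np.float64(0.04319999999999992), 875) R (np.float64(0.045399999999999906), 927) 
w2  butt (np.float64(-0.007200000000000078), 690) near (np.float64(0.09219999999999981), 5506) w2 R butt (np.float64(-0.0066000000000000815), 448) near (np.float64(0.0935999999999998), 3672) w2 L butt (np.float64(-0.012200000000000048), 232) near (np.float64(0.07859999999999989), 1901)  L (np.float64(0.04339999999999992), 2151) R (np.float64(0.045599999999999904), 1975) n L (np.float64(0.043999999999999914), 1030) R (np.float64(0.04519999999999991), 916) f L (np.float64(0.04279999999999992), 731) R (np.float64(0.0457999999999999), 711) 
scene  butt 
[... 374 characters left out ...]
loat64(0.043999999999999914), 188) R (np.float64(0.04299999999999992), 158) f L (np.float64(0.04359999999999992), 189) R (np.float64(0.043799999999999915), 166) 
side  butt (np.float64(0.008599999999999827), 696) near (np.float64(0.07819999999999988), 1004) side R butt (np.float64(0.008399999999999828), 353) near (np.float64(0.0777999999999999), 508) side L butt (np.float64(0.008199999999999829), 344) near (np.float64(0.07839999999999989), 492)  L (np.float64(0.04339999999999992), 418) R (np.float64(0.04959999999999988), 378) n L (np.float64(0.04319999999999992), 180) R (np.float64(0.04779999999999989), 169) f L (np.float64(0.043799999999999915), 166) R (np.float64(0.05019999999999988), 145)
```

Emit:
apply_moves --series "0 0 -0.06 0.45 3.34 5 -1;0 0 -0.06 0.45 3.34 10 -1;0 0 -0.06 0.45 3.34 13 -1;0 0 -0.06 0.45 3.34 13 -1;0 0 -0.06 0.45 3.34 13 -1"

```text
t: 12.7
tcp_pos: [0.5277, 0.0336, 0.2518]
tool_rot: [[-0.998, 0.063, 0.001], [0.063, 0.998, 0.0], [-0.001, 0.0, -1.0]]
force: [0.1, 0.1, 1.0]
finger_gap: 1.003
grasp_force: 0.0
```

Emit:
apply_moves --series "0 0 0 0.09 0 4 -1;0 0 0 0.09 0 6 -1;0 0 0 0.09 0 6.6 -1;0 0 0 0.09 0 6.6 1;0 0 0 0.09 0 6.6 1;0 0 0 0.09 0 6.6 1;0 0 0 0.09 0 6.6 1;0 0 0 0.09 0 6.6 1;0 0 0 0.09 0 6.6 1;0 0 0 0.09 0 6.6 1" --newtons 40

```text
t: 13.95
tcp_pos: [0.5261, 0.0336, 0.1847]
tool_rot: [[-0.998, 0.062, -0.0], [0.062, 0.998, 0.0], [0.0, 0.0, -1.0]]
force: [0.2, -0.1, 0.0]
finger_gap: 0.287
grasp_force: 0.0
```

Emit:
apply_moves --series "0 0 0 0 0 0 1;0 0 0 0 0 0 1;0 0 0 0 0 0 1;0 0 0 0 0 0 1;0 0 0 0 0 0 1"

```text
t: 14.58
tcp_pos: [0.5261, 0.0336, 0.1847]
tool_rot: [[-0.998, 0.062, -0.0], [0.062, 0.998, 0.0], [0.0, 0.0, -1.0]]
force: [-0.5, 0.8, -0.3]
finger_gap: 0.108
grasp_force: 40.0
```

Run:
```python
from h import *
plan([.5076,-.1263,.2447],Rdown(64.7))
```

```text
rv [ 0.     -0.0001  0.3794] sh cm [  0.8547 -16.073   -6.0051]
```

Emit:
apply_moves --series "0 0 0 0 0 -4 1;0 0 0 0 0 -7.5 1;0 0 0.1 0.2 -3 -7.5 1;0 0 0.2 0.4 -7 -7.5 1;0 0 0.3 0.6 -11 -7.5 1;0 0 0.379 0.85 -14.5 -7.5 1;0 0 0.379 0.85 -16.07 -7.5 1;0 0 0.379 0.85 -16.07 -6 1;0 0 0.379 0.85 -16.07 -6 1;0 0 0.379 0.85 -16.07 -6 1"

```text
t: 15.82
tcp_pos: [0.5078, -0.1246, 0.2441]
tool_rot: [[-0.905, 0.425, -0.001], [0.425, 0.905, 0.001], [0.001, 0.001, -1.0]]
force: [0.1, 0.3, -0.4]
finger_gap: 0.103
grasp_force: 40.0
```

```bash
cat > chk.py <<'E'
from h import *
import gap2
s=st()
C=cam("wrist"); im,d=vision.snapshot("wrist"); w=cloud("wrist",d,C); np.savez("w6.npz",im=im,d=d,T=C[3])
tcp=np.array(s["tcp_pos"]); a=np.radians(-115.3); ex=np.array([np.cos(a),np.sin(a)]); ey=np.array([-ex[1],ex[0]]); O=np.array([.4667,-.2143])
print("predicted edge lap", (tcp[:2]-O)@ex+.087, (tcp[:2]-O)@ey, "under z", tcp[2]-.1847-.030)
for th in("strip_edge","lap"): 
    for sc,p in lm(th,"wrist",1): print(th,sc,p,"lap:",(p[:2]-O)@ex,(p[:2]-O)@ey)
P=w.reshape(-1,3);P=P[np.isfinite(P).all(1)]; q=P[:,:2]-O; x=q@ex;y=q@ey
k=(abs(y)<.07)&(x>-.1)&(x<.06)&(P[:,2]>0)&(P[:,2]<.09)
H=np.full((17,15),np.nan)
for i in range(17):
    for j in range(15):
        m=k&(abs(x-(-.1+.01*i))<.005)&(abs(y-(.07-.01*j))<.005)
        if m.sum()>2:H[i,j]=np.median(P[m,2])*1000
print("rows x -100..60, cols y 70..-70"); print(np.round(H).tolist().__str__().replace("], [","\n"))
E
python3 chk.py; python3 -c "
import numpy as np,cv2;cv2.imwrite('pics/w6.png',np.load('w6.npz')['im'])"
```

```text
t 15.82 tcp [ 0.5078 -0.1246  0.2441] F [ 0.0798  0.2873 -0.4062] gap 0.10313774427858104 gf 39.99977767467499
[[-0.9054  0.4246 -0.001 ]
 [ 0.4246  0.9054  0.0011]
 [ 0.0014  0.0005 -1.    ]]
predicted edge lap -0.011628477450956937 -0.0012054699804379815 under z 0.029429569182333637
strip_edge 0.82 [ 0.474  -0.2023  0.0587] lap: -0.013929126754086467 0.0014812395082355843
lap 0.66 [ 0.4667 -0.2156  0.0301] lap: 0.001191773777889697 0.0005967417206968554
rows x -100..60, cols y 70..-70
[[nan, nan, nan, nan, nan, nan, nan, nan, nan, 0.0, 1.0, 70.0, 1.0, 1.0, 1.0
nan, nan, nan, 62.0, nan, nan, nan, nan, 74.0, 62.0, 62.0, 19.0, 1.0, 1.0, 1.0
nan, nan, nan, nan, nan, nan, nan, 62.0, 63.0, 62.0, 62.0, 31.0, 31.0, 31.0, 31.0
nan, nan, nan, nan, nan, nan, nan, 62.0, 62.0, 62.0, 62.0, 31.0, 36.0, 37.0, 36.0
nan, nan, nan, nan, nan, nan, nan, 62.0, 62.0, 62.0, 62.0, 31.0, 36.0, 36.0, 37.0
nan, nan, nan, nan, nan, nan, nan, 62.0, 62.0, 62.0, 62.0, 31.0, 36.0, 36.0, 36.0
nan, nan, nan, nan, nan, nan, nan, 62.0, 62.0, 62.0, 62.0, 31.0, 36.0, 36.0, 36.0
nan, nan, nan, nan, nan, nan, 63.0, 62.0, 62.0, 62.0, 62.0, 31.0, 36.0, 37.0, 36.0
nan, nan, nan, 62.0, nan, 62.0, 62.0, 62.0, 62.0, 62.0, 62.0, 31.0, 36.0, 37.0, 36.0
nan, nan, nan, 62.0, nan, 62.0, 62.0, 62.0, 62.0, 62.0, 32.0, 31.0, 36.0, 37.0, 36.0
39.0, 40.0, 40.0, nan, 40.0, 40.0, 40.0, 40.0, 40.0, 40.0, 40.0, 32.0, 39.0, 39.0, 39.0
40.0, 40.0, 40.0, nan, 40.0, 40.0, 40.0, 40.0, 40.0, 40.0, 40.0, 40.0, 40.0, 40.0, 41.0
40.0, 40.0, 40.0, nan, 40.0, 40.0, 40.0, 40.0, 40.0, 40.0, 41.0, 41.0, 40.0, 40.0, 40.0
40.0, 40.0, 40.0, nan, 40.0, 40.0, 40.0, 40.0, 40.0, 40.0, 40.0, 41.0, 40.0, 41.0, 40.0
44.0, 44.0, 44.0, nan, 42.0, 44.0, 44.0, 44.0, 44.0, 44.0, 44.0, 44.0, 44.0, 44.0, 44.0
44.0, 44.0, 45.0, nan, 44.0, 44.0, 45.0, 45.0, 44.0, 44.0, 44.0, 44.0, 44.0, nan, nan
44.0, 44.0, 44.0, nan, 44.0, 44.0, 44.0, 44.0, nan, nan, nan, nan, nan, nan, nan]]
```

View pics/w6.png

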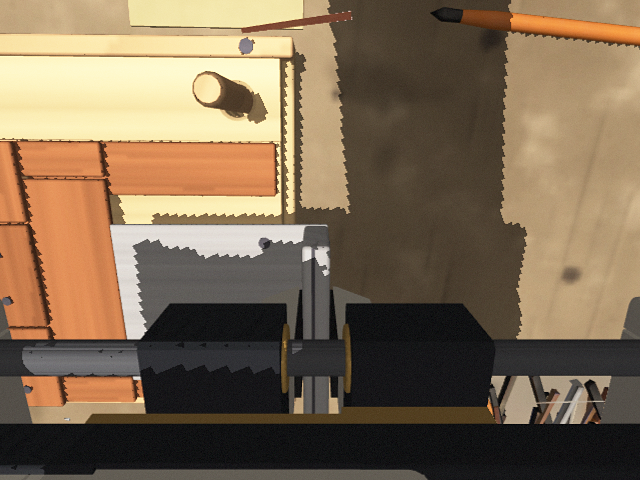

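The wrist view shows the strip held by its seam at (315,320), flange to the left and square to the butt. Its thin edge at about (112–135,225–350) stops just short of the lapped shingle. The dowel stands upright at (215,92). I'll measure the strip's tilt and lateral offset before lowering.

Run:
```python
from h import *
from gap2 import step
z=np.load("w6.npz"); f,cx,cy,_=cam("wrist"); w=cloud("wrist",z["d"],(f,cx,cy,z["T"]))
a=np.radians(-115.3); ex=np.array([np.cos(a),np.sin(a)]); ey=np.array([-ex[1],ex[0]]); O=np.array([.4667,-.2143])
P=w.reshape(-1,3);P=P[np.isfinite(P).all(1)]; q=P[:,:2]-O; x=q@ex;y=q@ey;z=P[:,2]
for lo,hi in((-.07,-.02),(-.07,-.045),(-.04,-.02)):
    k=(x>lo)&(x<hi); print("strip R edge y",-step(-y[k],z[k],.02,.042,.05,-1)[0],"shingle R y",-step(-y[k],z[k],.0395,.055,.0335,1)[0])
for lo,hi in((-.035,-.005),(-.035,-.02),(-.02,-.005),(-.005,.02)):
    k=(y>lo)&(y<hi); print("strip front x",step(x[k],z[k],-.03,.01,.05,-1)[0])
for lo,hi in((-.048,-.042),(-.1,-.05)):
    k=(y>lo)&(y<hi); print("butt",step(x[k],z[k],-.02,.02,.0345 if lo>-.05 else .038,1)[0])
k=(z>.058)&(z<.066)&(x<-.02)&(x>-.085)&(y>-.034)&(y<.0); A=np.c_[x[k],y[k],np.ones(k.sum())]; print("plane dz/dx,dy,z0",np.linalg.lstsq(A,z[k],rcond=None)[0])
k=(z>.028)&(z<.0325)&(y<-.039)&(y>-.044)&(x<-.01)&(x>-.07); print("board z",np.median(z[k]))
```

```text
strip R edge y -0.03819999999999989 shingle R y -0.045099999999999967
strip R edge y -0.03819999999999989 shingle R y -0.045099999999999967
strip R edge y -0.037999999999999895 shingle R y -0.04489999999999997
strip front x -0.01160000000000011
strip front x -0.01160000000000011
strip front x -0.01160000000000011
strip front x -0.011400000000000111
butt -0.001400000000000113
butt 0.01979999999999976
plane dz/dx,dy,z0 [-0.0006 -0.0035  0.0623]
board z 0.03049860367715121
```

Emit:
apply_moves --series "0 0 0 0.09 0 1.5 1;0 0 0 0.09 0 2.3 1;0 0 0 0.09 0 2.75 1;0 0 0 0.09 0 2.75 1;0 0 0 0.09 0 2.75 1"

```text
t: 16.6
tcp_pos: [0.507, -0.126, 0.2173]
tool_rot: [[-0.904, 0.427, 0.0], [0.427, 0.904, -0.0], [-0.0, 0.0, -1.0]]
force: [0.2, 0.3, -1.7]
finger_gap: 0.105
grasp_force: 40.0
```

Emit:
apply_moves --series "0 0 0 0 -0.5 0.1 1;0 0 0 0 -1 0.1 1;0 0 0 0 -1.5 0.1 1;0 0 0 0 -2 0.1 1;0 0 0 0 -2.5 0.1 1;0 0 0 0 -3 0.1 1;0 0 0 0 -3.5 0.1 1;0 0 0 0 -4 0.1 1;0 0 0 0 -4.3 0.1 1;0 0 0 0 -4.3 0.1 1"

```text
t: 17.85
tcp_pos: [0.4884, -0.165, 0.2162]
tool_rot: [[-0.904, 0.427, -0.0], [0.427, 0.904, 0.0], [0.0, -0.0, -1.0]]
force: [0.3, 0.1, -0.9]
finger_gap: 0.107
grasp_force: 40.0
```

```bash
python3 chk.py
```

```text
t 17.85 tcp [ 0.4884 -0.165   0.2162] F [ 0.2879  0.126  -0.8998] gap 0.10650007447917259 gf 39.999645352363586
[[-0.904   0.4275 -0.0001]
 [ 0.4275  0.904   0.    ]
 [ 0.0001 -0.     -1.    ]]
predicted edge lap 0.03318714094046429 -0.001455946667734822 under z 0.0014696814350139975
lap 0.87 [ 0.4664 -0.2129  0.0294] lap: -0.0011609429329593865 -0.0008739930125582593
rows x -100..60, cols y 70..-70
[[nan, nan, nan, nan, nan, nan, 1.0, 1.0, 1.0, 1.0, 1.0, 1.0, 1.0, 1.0, 1.0
nan, nan, nan, nan, nan, nan, 1.0, 1.0, 1.0, 1.0, 1.0, 1.0, 1.0, 2.0, 1.0
nan, nan, nan, nan, nan, nan, nan, 30.0, 30.0, 30.0, 30.0, 30.0, 36.0, 36.0, 36.0
nan, nan, nan, nan, nan, nan, nan, 30.0, 31.0, 30.0, 30.0, 30.0, 36.0, 36.0, 36.0
nan, 36.0, 36.0, 32.0, 66.0, 66.0, 84.0, 84.0, 64.0, 64.0, 32.0, 31.0, 36.0, 36.0, 36.0
nan, 36.0, 36.0, 34.0, 66.0, 66.0, 84.0, 84.0, 66.0, 66.0, 66.0, 37.0, 36.0, 37.0, 36.0
nan, nan, 37.0, nan, nan, nan, nan, nan, 45.0, 34.0, 34.0, 31.0, 37.0, 37.0, 37.0
nan, nan, nan, nan, nan, nan, nan, 34.0, 34.0, 34.0, 34.0, 31.0, 36.0, 37.0, 36.0
nan, nan, nan, nan, nan, nan, nan, 34.0, 35.0, 34.0, 34.0, 31.0, 37.0, 36.0, 36.0
nan, nan, nan, nan, nan, nan, nan, 34.0, 34.0, 34.0, 35.0, 31.0, 36.0, 37.0, 36.0
nan, nan, nan, nan, nan, nan, nan, 34.0, 39.0, 39.0, 39.0, 36.0, 39.0, 39.0, 39.0
nan, nan, nan, nan, nan, nan, nan, 41.0, 40.0, 40.0, 40.0, 40.0, 40.0, 40.0, 40.0
nan, nan, nan, nan, nan, nan, 41.0, 40.0, 41.0, 40.0, 40.0, 40.0, 40.0, 40.0, 40.0
nan, nan, 40.0, 40.0, 41.0, nan, 41.0, 40.0, 40.0, 40.0, 40.0, 40.0, 40.0, 40.0, 41.0
nan, nan, 44.0, 44.0, 44.0, nan, 44.0, 44.0, 44.0, 44.0, 44.0, 44.0, 44.0, 44.0, 44.0
nan, nan, 44.0, 44.0, 45.0, nan, 45.0, 45.0, 45.0, 45.0, 44.0, 45.0, 44.0, 44.0, 45.0
nan, nan, 44.0, 44.0, 45.0, nan, 45.0, 44.0, 44.0, 44.0, 44.0, 45.0, 45.0, 45.0, 45.0]]
```

Emit:
apply_moves --series "0 0 0 0 -0.1 0 1;0 0 0 0 -0.2 0 1;0 0 0 0 -0.3 0 1;0 0 0 0 -0.3 0 1"

```text
t: 18.5
tcp_pos: [0.4872, -0.1676, 0.2162]
tool_rot: [[-0.904, 0.427, -0.0], [0.427, 0.904, 0.0], [0.0, -0.0, -1.0]]
force: [-0.5, -0.2, -1.1]
finger_gap: 0.102
grasp_force: 40.0
```

Emit:
apply_moves --series "0 0 0 0 -0.05 0 1;0 0 0 0 -0.1 0 1;0 0 0 0 -0.15 0 1;0 0 0 0 -0.15 0 1"

```text
t: 19.0
tcp_pos: [0.4866, -0.1689, 0.2162]
tool_rot: [[-0.904, 0.427, 0.0], [0.427, 0.904, 0.0], [-0.0, 0.0, -1.0]]
force: [0.7, -1.0, -1.2]
finger_gap: 0.105
grasp_force: 40.0
```

Emit:
apply_moves --series "0 0 0 0 -0.05 0 1;0 0 0 0 -0.1 0 1;0 0 0 0 -0.15 0 1;0 0 0 0 -0.15 0 1"

```text
t: 19.5
tcp_pos: [0.4863, -0.1697, 0.2163]
tool_rot: [[-0.904, 0.427, 0.001], [0.427, 0.904, 0.0], [-0.0, 0.001, -1.0]]
force: [2.0, 2.8, -0.4]
finger_gap: 0.106
grasp_force: 40.0
```

Emit:
apply_moves --series "0 0 0 0 0.1 0 1;0 0 0 0 0.1 0.05 1;0 0 0 0 0.1 0.1 1;0 0 0 0 0.1 0.15 1;0 0 0 0 0.1 0.2 1;0 0 0 0 0.1 0.2 1;0 0 0 0 0.1 0.2 1"

```text
t: 20.38
tcp_pos: [0.4863, -0.1695, 0.2146]
tool_rot: [[-0.904, 0.427, -0.0], [0.427, 0.904, -0.0], [0.0, -0.0, -1.0]]
force: [-1.3, 3.0, 5.3]
finger_gap: 0.106
grasp_force: 40.0
```

Emit:
apply_moves --series "0 0 0 0 0 0.05 1;0 0 0 0 0 0.1 1;0 0 0 0 0 0.15 1;0 0 0 0 0 0.15 1;0 0 0 0 0 0.15 1;0 0 0 0 0 0.15 1"

```text
t: 21.12
tcp_pos: [0.4863, -0.1695, 0.2146]
tool_rot: [[-0.904, 0.427, -0.0], [0.427, 0.904, -0.0], [-0.0, -0.0, -1.0]]
force: [-5.7, 4.1, 21.2]
finger_gap: 0.107
grasp_force: 40.0
```

Run:
```python
from h import *
from gap2 import step
s=st(); print(np.array(s["wrist_torque"]))
C=cam("wrist"); im,d=vision.snapshot("wrist"); w=cloud("wrist",d,C)
a=np.radians(-115.3); ex=np.array([np.cos(a),np.sin(a)]); ey=np.array([-ex[1],ex[0]]); O=np.array([.4667,-.2143])
tcp=np.array(s["tcp_pos"]); print("edge lap",(tcp[:2]-O)@ex+.087,(tcp[:2]-O)@ey)
P=w.reshape(-1,3);P=P[np.isfinite(P).all(1)]; q=P[:,:2]-O; x=q@ex;y=q@ey;z=P[:,2]
k=(z<.038)&(z>.0318)&(x<-.008)&(x>-.038)&(y>-.034)&(y<.0); print("strip plane",np.linalg.lstsq(np.c_[x[k],y[k],np.ones(k.sum())],z[k],rcond=None)[0],k.sum(),np.median(z[k]))
for lo,hi in((.004,.012),(.02,.03)):
    k=(x>lo)&(x<hi)&(y>-.045)&(y<.0)&(z>.03); print("shingle z",np.median(z[k]),k.sum())
k=(x>-.03)&(x<-.01)&(y>-.043)&(y<-.0395); print("board",np.median(z[k]))
print(lm("dowel_center","wrist",1),"dowel top",[ (lambda Q:(Q[Q[:,2]>.075].mean(0),Q[:,2].max()))(P[(abs(P[:,0]-.4117)<.02)&(abs(P[:,1]+.12)<.02)])])
```

```text
t 21.12 tcp [ 0.4863 -0.1695  0.2146] F [-5.7499  4.1224 21.1881] gap 0.10655210241033158 gf 40.006041526794434
[[-0.9041  0.4273 -0.0001]
 [ 0.4273  0.9041 -0.0004]
 [-0.0001 -0.0004 -1.    ]]
[ 0.7442  1.1726 -0.0794]
edge lap 0.03810185916925063 -0.0014487512326179994
strip plane [ 0.0015 -0.0041  0.0329] 4301 0.03293668270881761
shingle z 0.04153934086263315 3358
shingle z 0.04069897478863921 3302
board 0.030517207551797154
[(0.78, array([ 0.4093, -0.1229,  0.0457]))] dowel top [(array([ 0.4121, -0.1204,  0.0817]), np.float64(0.08456022217932851))]
```

Emit:
apply_moves --series "0 0 0 0 0 -0.03 1;0 0 0 0 0 -0.07 1;0 0 0 0 0 -0.07 1;0 0 0 0 0 -0.07 1"

```text
t: 21.72
tcp_pos: [0.4863, -0.1695, 0.2146]
tool_rot: [[-0.904, 0.427, -0.0], [0.427, 0.904, -0.0], [0.0, -0.0, -1.0]]
force: [-2.9, 2.5, 14.4]
finger_gap: 0.11
grasp_force: 40.0
```

Run:
```python
from h import *
s=st()
a=np.radians(-115.3); ex=np.array([np.cos(a),np.sin(a)]); ey=np.array([-ex[1],ex[0]]); O=np.array([.4667,-.2143])
f,cx,cy,_=cam("wrist"); C=cam("wrist"); im,d=vision.snapshot("wrist")
z5=np.load("w5.npz"); sc,sd=vision.snapshot("scene")
for tag,w in(("before",cloud("wrist",z5["d"],(f,cx,cy,z5["T"]))),("now",cloud("wrist",d,C)),("scene0",cloud("scene",np.load("scene0.npz")["d"])),("scene",cloud("scene",sd))):
    P=w.reshape(-1,3);P=P[np.isfinite(P).all(1)]; q=P[:,:2]-O; x=q@ex;y=q@ey;z=P[:,2]
    print(tag,[(round(float(np.median(z[k])),4),k.sum()) for lo,hi in((.004,.012),(.012,.02),(.02,.03)) for k in[(x>lo)&(x<hi)&(y>-.048)&(y<.048)&(z>.036)&(z<.06)]])
```

```text
t 21.73 tcp [ 0.4863 -0.1695  0.2146] F [-2.9197  2.4708 14.3951] gap 0.11049168638795323 gf 40.004101395606995
[[-0.9041  0.4273 -0.0001]
 [ 0.4273  0.9041 -0.0003]
 [ 0.     -0.0003 -1.    ]]
before [(0.0404, np.int64(1225)), (0.0404, np.int64(1216)), (0.0404, np.int64(1497))]
now [(0.0404, np.int64(1893)), (0.0404, np.int64(2069)), (0.0404, np.int64(3016))]
scene0 [(0.0408, np.int64(245)), (0.0407, np.int64(264)), (0.0407, np.int64(337))]
scene [(0.0407, np.int64(256)), (0.0407, np.int64(263)), (0.0406, np.int64(327))]
```

```bash
python3 -c "
from plant import bot
print(bot.job_done())"
```

```text
the job is handed in; nothing more can be done
None
```

The job is handed in, but no verdict came back. My last readings had the dowel at the bottom of its hole, the strip about 38 mm under the shingle against the batten, still gripped at 40 N and pressed down with about 14 N, and the shingle lying flat.

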